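# Draw the drive pan into its nest and fit the keyed pulley

## Robot

A 7-joint arm with a two-finger parallel gripper is mounted at the origin on a cart in front of the work surface, level with it; the furniture and walls round the work are solid. World frame = base frame: x ahead of the robot, y to its left, z up, the work surface at z = 0. Lengths are in mm, angles in rad, forces in N, time in s.
With the tool pointing down it reaches from about 400 to 850 mm from the base axis. Payload 4.4 kg.
Tool frame: the origin (TCP) lies at the very end of the fingers, on their centre line; the grasp point (between the pads) lies 19 mm behind it; z points along the fingers, y is the line along which they close (so a half turn about z gives the same grasp; the last joint's range is limited). The gripper opens to 94 mm and grips with 3 to 60 N. Pads are 16 mm wide; open, the fingers measure 119 mm over their backs; the gripper's body (75 mm by 177 mm) begins 78 mm behind the grasp point.
Start: joints at [1.127, 0.628, 0.038, 1.517, -0.027, 0.996, -0.02], TCP at [239.799, -604.164, 205.478] pointing down, gripper open.
Joint ranges: [-3.06, 3.06], [-0.37, 2.12], [-1.25, 1.32], [0.18, 2.47], [-1.1, 4.24], [0.23, 1.98], [-2.94, 2.94]. Speed limits (rad/s): [2.57, 2.57, 3.14, 3.14, 3.14, 3.14, 3.14].

## Interface

Orientations are given as a unit quaternion [w, x, y, z].
In Python, from rig import r gives the robot as it stands. The module is installed in compiled form; this text tells all that it offers.
- The arm moves only by the tool apply_moves, never from a script. Its argument "motion" is a list of rows, each an object of numbers: "tx", "ty", "tz": the shift along the tool's x, y, z in mm; "ax", "ay", "az": the turn, a rotation vector about the tool's x, y, z in rad. In form: [{"tx": .., "ty": .., "tz": .., "ax": .., "ay": .., "az": ..}, ...]. A call has 1 to 10 rows; each row shifts and turns the commanded pose from where the row before left it, along the tool's axes as they then stand; what a row does not reach is not made up. A row lasts 1/10 s, in which the tool goes at most 50 mm and 8.59 degrees, less where a joint would pass 70% of its speed; a pose out of reach is approached as far as the arm can. A call is refused whole if a number of a shift passes 50 or a number of a turn 0.15, either way. A call with a gripper value outside its range is refused whole. "hand" is the closure, from -1 (fully open) to 1 (shut), so that 0 is half open, set as the call begins (left out, the last holds). The fingers move at their own pace and stop on an object; the grip force is fixed at half the most. Time passes only in rows, so rows that do not move let the fingers close. It gives the time, the measured TCP pose, the force, the opening and the grip force at its end, in the units of the state.
- r.get_state(): the state, without advancing time (a new reading comes with each control period).
- r.grab_frame(name): name is "scene" or "top" or "wrist"; returns (picture, depth): 480x640x3 uint8, red, green, blue; 480x640 float32, mm along the optical axis (not along the pixel's ray), 0 where there is no reading.
- r.camera_params(name): a dict with "K" (3x3 intrinsics, pixels), "k1" (the pictures are not rectified: a ray, as slopes to the right and down, at radius r is drawn at 1 + k1 r^2 times it, then the intrinsics apply), "world_from_camera" (4x4, takes a point from camera to world coordinates). Camera axes: x right, y down, z forward; pixel columns grow to the right and rows downward; lengths in mm; the calibration is good to about 2 mm. A picture is of the moment at which its call begins: read the wrist's pose just before it. camera_params takes no time and is no camera call; for the wrist camera it gives the pose at the moment of the call.
- r.sign_off(): hands the job in; it is judged then, once.
The state is a dict: "t": time; "joints": joint angles; "joint_vel": joint speeds; "joint_torque": joint torques, N m; "eef_pos": TCP position; "orientation": TCP orientation; "contact_force": force on the tool from outside, world axes, zero at the start; "moment": the same for the moment, N m; "grip_width": finger opening in mm; "grip_force": force on a finger pad.
Only numpy, scipy, OpenCV 4.12 (cv2) and the standard library are available. Lean on these libraries where they do the work, as an engineer would, in place of code of your own. Each camera call takes 0.05 s, during which the arm holds its last target. There are 200 camera calls.

## Task

Hook behind the far lip of the open metal drive pan and drag it towards you, flat along the bench, until it is fully home in the aluminium nest at the front of the bench. Then fit the toothed pulley, hub up, on the pan's upright square shaft, turning it until it drops all the way down onto the shoulder, and let go with the pan still home in the nest. Leave the tape roll, the solder reel, the cleaner bottle and the screw jar where they are.

Things in the scene. Friction and masses are not known exactly. Their poses are not given: they have to be found in the camera images.
- drive_pan: Open pan of grey sheet metal, loose, about 0.75 kg: 130 mm deep (x), 210 wide (y), 40 high, walls 3. A lip at its upper edge, 4 mm high, stands out 6 mm all round (142 x 222 over the lips). Origin: centre of the underside; x points to the far side, z up. Holds a supply board (top 42 mm up) along the near wall and a gear motor whose upright shaft stands at x +30, y -35 mm.
- shaft_seat (a point): Centre of the top of the shaft's round shoulder (21 mm wide), 42 mm above the bench; turns with the shaft, x and y along its square's sides. Above it the shaft is 12 mm square for 19 mm, then tapers to 7 mm square at the tip, 25 mm up. A pulley at a wrong angle hangs on the taper, about 20 mm too high, until turned to within about 7 degrees of the square.
- shaft (a joint): Angle of the square shaft in the pan (rad, about the upright axis; 0: sides parallel to the pan's). The geared motor holds it: it gives way only above 0.5 N m.
- nest: Fixed nest of aluminium angle, 22 mm high: front stop (inner face at x -65 mm) and two side cheeks 215 mm apart (2.5 mm play each side of the pan's walls), parallel from the stop to x -12, flared to 275 mm apart at x +30, open to the far side. Origin: on the bench, where the pan's origin lies when fully home; x from the stop to the open side, y left, z up.
- pulley: Aluminium toothed belt pulley lying on the bench hub up, 38 mm high, 60 g: drum with two flanges 54 mm in diameter from 0 to 18 mm, above it a hub 34 mm in diameter, 20 mm high, with two flats 26 mm apart facing its +y and -y. Square through bore 13.5 mm, sides parallel to x and y. Origin: centre of the underside, z up along the bore.
- kapton_roll: Roll of amber tape lying flat, 54 mm in diameter, 13 mm high; origin under its centre. A bystander.
- solder_reel: Reel of solder standing on its flange, 62 mm in diameter, 40 mm high; origin under its centre. A bystander.
- ipa_bottle: White cleaner bottle with a pointed nozzle, 55 mm in diameter, 168 mm high, standing; origin under its centre. A bystander.
- screw_jar: Small clear jar with a black lid, 46 mm in diameter, 58 mm high, standing; origin under its centre. A bystander.
- far_lip (a point): Middle of the outer edge of the pan's far lip: x +71, y 0, z 38 mm in the pan's frame, axes as the pan's. The lip's underside is 36 mm above the bench and there is free bench behind it.
There are look-alikes about, which are no part of the job. Leave any orange or turquoise look-alike of the pulley alone.

How it is judged:
By the outcome, as a careful person would: the job done as asked, in the order asked, and still so for the second after the job is handed in, with the robot touching nothing.
It also fails if it takes over 61 s, if anything falls off the work surface, if the arm or the gripper's body presses on something with over 40 N, if the wrist force passes 120 N, or if a joint passes its speed limit or range.

## Working session

There is one attempt and no reset: what is moved stays moved. The work goes in short steps, Python scripts to look and compute and a tool call to move; the robot and the scene stay as the last step left them, time stands still between calls to the robot, and variables do not carry over. Pictures are saved under pics/ and viewed, at most 10 in all, crops included, and the job is handed in when it is done.

Besides the shell and the picture viewer there is one more tool, called after "Call:" by a JSON object that holds its "name" and its "arguments". apply_moves: Moves the arm, as the interface text tells. Its arguments: {"type":"object","properties":{"motion":{"type":"array","items":{"type":"object","properties":{"tx":{"type":"number"},"ty":{"type":"number"},"tz":{"type":"number"},"ax":{"type":"number"},"ay":{"type":"number"},"az":{"type":"number"}}}},"hand":{"type":"number"}},"required":["motion"]}

```bash
mkdir -p pics
cat > h.py <<'E'
import numpy as np, cv2
from rig import r
def grab(n):
    P=r.camera_params(n); im,d=r.grab_frame(n); return im,d,P
def ray(P,u,v):
    K=np.array(P["K"]);k=P["k1"]
    xd=np.array([(u-K[0,2])/K[0,0],(v-K[1,2])/K[1,1]]);x=xd.copy()
    for _ in range(20): x=xd/(1+k*(x@x))
    T=np.array(P["world_from_camera"]);return T[:3,3],T[:3,:3]@np.array([x[0],x[1],1])
def onz(P,u,v,z):
    o,d=ray(P,u,v);return o+d*(z-o[2])/d[2]
def dep(P,d,u,v):
    o,q=ray(P,u,v);return o+q*d[int(v),int(u)]
def cloud(P,d):
    K=np.array(P["K"]);v,u=np.mgrid[:480,:640]
    xd=np.stack([(u-K[0,2])/K[0,0],(v-K[1,2])/K[1,1]],-1);x=xd.copy()
    for _ in range(20): x=xd/(1+P["k1"]*(x**2).sum(-1,keepdims=True))
    c=np.concatenate([x,np.ones((480,640,1))],-1)*d[...,None]
    T=np.array(P["world_from_camera"]);return c@T[:3,:3].T+T[:3,3]
def save(n,im): cv2.imwrite("pics/"+n,im[...,::-1])
E
python3 - <<'E'
from h import *
print(r.get_state())
for n in("scene","top"):
    im,d,P=grab(n);save(n+"1.png",im);np.savez(n+"1.npz",im=im,d=d,**{k:np.array(v) for k,v in P.items()})
    print(n,np.array(P["world_from_camera"]).round(2),P["K"],P["k1"])
E
```

```text
{'t': 0.0, 'joints': array([ 1.12720125,  0.62930187,  0.03842306,  1.51834378, -0.027023  ,
        0.99627676, -0.01999834]), 'joint_vel': array([-2.16558074e-03,  1.49872669e-03, -4.19652073e-04, -9.56954758e-05,
        3.18709197e-04,  3.34200798e-04, -1.39528791e-03]), 'joint_torque': array([ 8.47909341e-04, -5.49720740e+01,  1.14406351e+00, -1.86632091e+01,
       -5.20222820e-02,  2.35287391e-02,  1.66259824e-04]), 'eef_pos': array([ 239.57284534, -603.54314388,  204.59018584]), 'orientation': array([-8.91172156e-04,  9.82210978e-01,  1.87778523e-01, -1.65580991e-04]), 'contact_force': array([-0.26323574,  0.10648666, -0.5686974 ]), 'moment': array([-0.00240223,  0.00612477,  0.00570614]), 'grip_force': 0.0, 'grip_width': 93.57679714607889}
scene [[ 7.4000e-01 -2.9000e-01  6.0000e-01 -1.2817e+02]
 [-6.7000e-01 -3.2000e-01  6.7000e-01 -6.8565e+02]
 [-1.0000e-02 -9.0000e-01 -4.3000e-01  5.2233e+02]
 [ 0.0000e+00  0.0000e+00  0.0000e+00  1.0000e+00]] [[458.17178447   0.         321.21493925]
 [  0.         458.17178447 251.91685287]
 [  0.           0.           1.        ]] 0.02370287792752124
top [[-2.00000e-02 -1.00000e+00  9.00000e-02  3.98130e+02]
 [-1.00000e+00  2.00000e-02 -0.00000e+00  4.35000e+01]
 [ 0.00000e+00 -9.00000e-02 -1.00000e+00  1.37797e+03]
 [ 0.00000e+00  0.00000e+00  0.00000e+00  1.00000e+00]] [[563.80473039   0.         309.28423596]
 [  0.         563.80473039 248.35426696]
 [  0.           0.           1.        ]] -0.14310800769500548
```

View pics/top1.png

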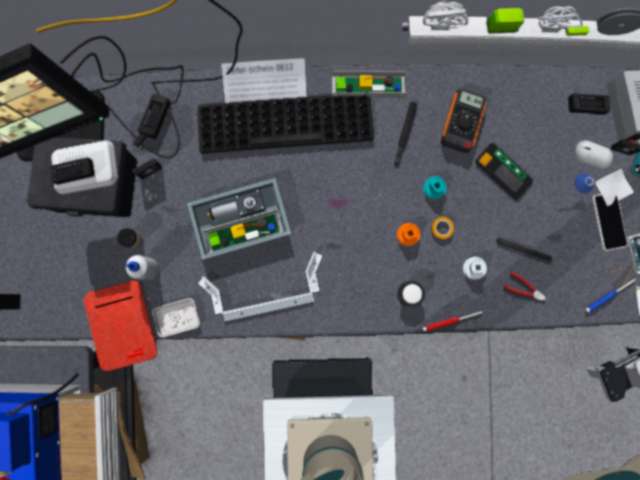

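View pics/scene1.png

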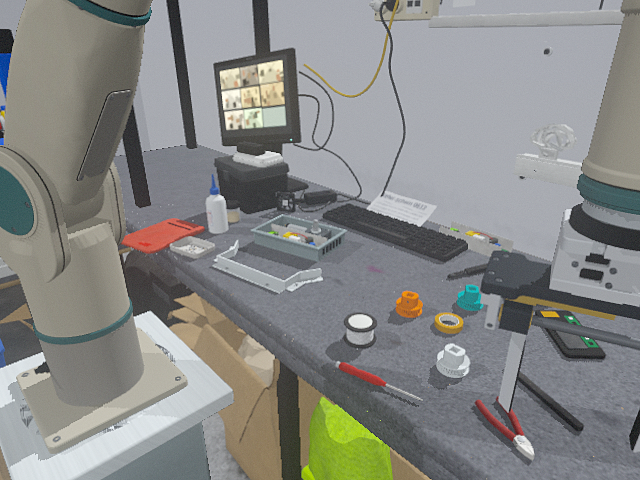

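The top view shows the pan at about (238,218) and the nest at (265,295). There are three pulley-like parts: orange (408,234), turquoise (435,188) and bare aluminium (475,268). The aluminium one fits the description, since the coloured ones are excluded look-alikes. Next I'll measure everything and confirm with a crop.

Run:
```python
from h import *
z=np.load("top1.npz");P={k:z[k] for k in("K","k1","world_from_camera")};P["k1"]=float(P["k1"])
im,d=z["im"],z["d"];c=cloud(P,d)
def reg(u0,v0,u1,v1,a,b):
    s=c[v0:v1,u0:u1].reshape(-1,3);return s[(s[:,2]>a)&(s[:,2]<b)]
bench=reg(290,180,400,220,-30,30);print("bench z",np.median(bench[:,2]))
p=reg(180,170,300,262,33,60);R=cv2.minAreaRect(p[:,:2].astype(np.float32));print("pan",R,cv2.boxPoints(R).round(1),np.percentile(p[:,2],[5,50,95]))
n=reg(190,245,330,325,12,32);print("nest z",np.percentile(n[:,2],[5,50,95]),len(n))
R=cv2.minAreaRect(n[:,:2].astype(np.float32));print(R,cv2.boxPoints(R).round(1))
q=reg(455,250,495,290,8,60);print("pulley",q.min(0),q.max(0),q.mean(0),len(q))
t=reg(180,170,300,262,55,90);print("shaft",t.mean(0),t.max(0),len(t))
# nest top pixels as polygons
for nm,a,b,u0,v0,u1,v1 in(("solder",20,60,395,278,428,310),("kap",6,30,430,214,457,242),("orange",8,60,394,220,424,250)):
    s=reg(u0,v0,u1,v1,a,b);print(nm,s.mean(0).round(),len(s))
A=cv2.resize(im[170:330,180:340],(640,640),interpolation=3)[:600];B=cv2.resize(im[160:310,390:500],None,fx=4,fy=4,interpolation=3)
save("crop1.png",cv2.resize(np.hstack([cv2.resize(A,(500,469)),cv2.resize(B,(300,469))]),None,fx=1,fy=1))
```

```text
bench z 1.3037331741709295
pan ((590.0849609375, 206.18878173828125), (143.45181274414062, 223.60699462890625), 14.740909576416016) [[492.3 296.1]
 [549.2  79.8]
 [687.9 116.3]
 [631.  332.6]] [33.78314616 39.72146501 45.4970361 ]
nest z [12.91203507 22.14905511 27.11815754] 439
((431.3404235839844, 177.50074768066406), (303.48193359375, 191.94073486328125), 88.56944274902344) [[331.6  28.2]
 [523.5  23.4]
 [531.1 326.8]
 [339.2 331.6]]
pulley [ 416.09666596 -417.07969139    8.3154392 ] [ 501.83578805 -338.73625942   44.82655181] [ 457.57660973 -364.6124139    25.13808447] 365
shaft [626.94506339 178.85167297  65.81007744] [634.28486363 186.94956465  73.61864982] 29
solder [ 400. -203.   40.] 522
kap [ 558. -290.   13.] 270
orange [ 544. -204.   25.] 385
```

View pics/crop1.png

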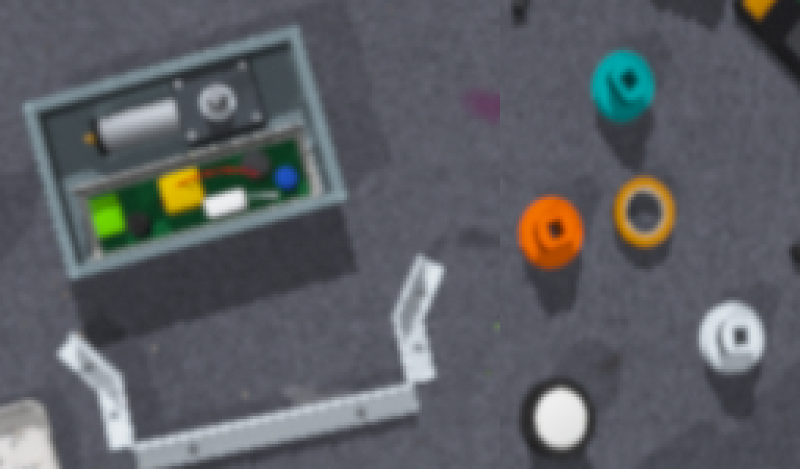

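The crop confirms that the bare aluminium pulley at crop (732,338) is the only uncoloured one. The pan's long side slopes about 15° and the nest about 11–12°. I'll go above the pan and nest for a closer look.

Call:
{"name": "apply_moves", "arguments": {"motion": [{"tx": 33,"ty": -34,"tz": -12},{"tx": 33,"ty": -34,"tz": -12},{"tx": 33,"ty": -34,"tz": -12},{"tx": 33,"ty": -34,"tz": -12},{"tx": 33,"ty": -34,"tz": -12},{"tx": 33,"ty": -34,"tz": -12},{"tx": 33,"ty": -34,"tz": -12},{"tx": 33,"ty": -34,"tz": -12},{"tx": 33,"ty": -34,"tz": -12}]}}

```text
schema error: expected keys tx, ty, tz, ax, ay, az
```

Call:
{"name": "apply_moves", "arguments": {"motion": [{"tx": 33,"ty": -34,"tz": -12},{"tx": 33,"ty": -34,"tz": -12},{"tx": 33,"ty": -34,"tz": -12},{"tx": 33,"ty": -34,"tz": -12},{"tx": 33,"ty": -34,"tz": -12},{"tx": 33,"ty": -34,"tz": -12},{"tx": 33,"ty": -34,"tz": -12},{"tx": 33,"ty": -34,"tz": -12,"az": 0.06},{"tx": 33,"ty": -34,"tz": -12,"az": 0.06},{}]}}

```text
schema error: expected keys tx, ty, tz, ax, ay, az
```

Run:
```python
from h import *
s=r.get_state();print(s["t"],s["eef_pos"],s["orientation"],s["contact_force"])
im,d,P=grab("wrist");print(np.array(P["world_from_camera"]).round(3),P["K"][0])
np.savez("w1.npz",im=im,d=d,**{k:np.array(v) for k,v in P.items()});save("w1.png",im)
```

```text
0.1 [ 239.56873322 -603.59778546  204.67966832] [-8.17565873e-04  9.82212397e-01  1.87771428e-01 -1.70109867e-04] [-0.57589383  0.9843041  -0.11562249]
[[ 3.69000e-01 -8.98000e-01 -2.39000e-01  3.08186e+02]
 [-9.30000e-01 -3.57000e-01 -9.20000e-02 -5.75750e+02]
 [-3.00000e-03  2.56000e-01 -9.67000e-01  3.83762e+02]
 [ 0.00000e+00  0.00000e+00  0.00000e+00  1.00000e+00]] [354.72661073   0.         323.20397727]
```

View pics/w1.png

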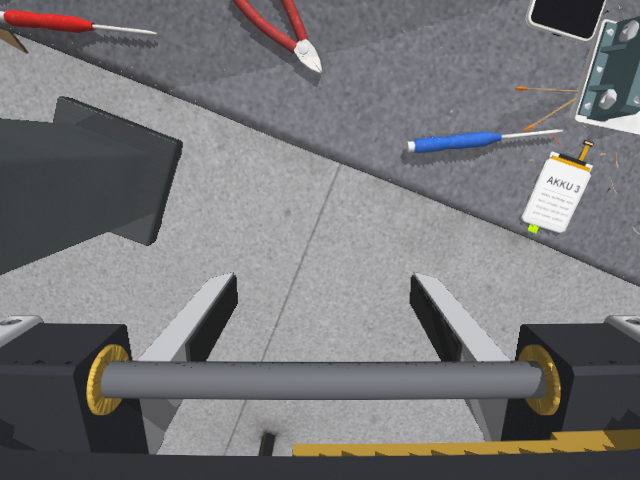

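The first call was refused because every row needs all six keys. The wrist view shows only floor, the bench edge and the fingers, since the arm is still at its start pose.

Call:
{"name": "apply_moves", "arguments": {"motion": [{"tx": 40,"ty": -28,"tz": -5,"ax": 0,"ay": 0,"az": 0},{"tx": 40,"ty": -28,"tz": -5,"ax": 0,"ay": 0,"az": 0},{"tx": 40,"ty": -28,"tz": -5,"ax": 0,"ay": 0,"az": 0},{"tx": 40,"ty": -28,"tz": -5,"ax": 0,"ay": 0,"az": 0},{"tx": 40,"ty": -28,"tz": -5,"ax": 0,"ay": 0,"az": 0},{"tx": 40,"ty": -28,"tz": -5,"ax": 0,"ay": 0,"az": 0},{"tx": 40,"ty": -28,"tz": -5,"ax": 0,"ay": 0,"az": 0},{"tx": 40,"ty": -28,"tz": -5,"ax": 0,"ay": 0,"az": 0}]}}

```text
t: 0.95
eef_pos: [455.3, -276.1, 245.7]
orientation: [-0.0, 0.982, 0.188, -0.0]
contact_force: [1.4, -0.3, -0.0]
grip_width: 94.0
grip_force: 0.0
```

Call:
{"name": "apply_moves", "arguments": {"motion": [{"tx": 16,"ty": -46,"tz": -4,"ax": 0,"ay": 0,"az": 0},{"tx": 16,"ty": -46,"tz": -4,"ax": 0,"ay": 0,"az": 0},{"tx": 16,"ty": -46,"tz": -4,"ax": 0,"ay": 0,"az": 0},{"tx": 16,"ty": -46,"tz": -4,"ax": 0,"ay": 0,"az": 0},{"tx": 16,"ty": -46,"tz": -4,"ax": 0,"ay": 0,"az": 0},{"tx": 16,"ty": -46,"tz": -4,"ax": 0,"ay": 0,"az": 0},{"tx": 16,"ty": -46,"tz": -4,"ax": 0,"ay": 0,"az": 0},{"tx": 16,"ty": -46,"tz": -4,"ax": 0,"ay": 0,"az": 0.06},{"tx": 16,"ty": -46,"tz": -4,"ax": 0,"ay": 0,"az": 0.06},{"tx": 0,"ty": 0,"tz": 0,"ax": 0,"ay": 0,"az": 0}]}}

```text
t: 1.95
eef_pos: [438.0, 168.0, 282.0]
orientation: [-0.002, 0.991, 0.134, 0.001]
contact_force: [1.0, -0.7, -0.4]
grip_width: 94.0
grip_force: 0.0
```

Run:
```python
from h import *
s=r.get_state();print(s["t"],s["eef_pos"],s["orientation"],s["contact_force"])
im,d,P=grab("wrist")
np.savez("w2.npz",im=im,d=d,**{k:np.array(v) for k,v in P.items()});save("w2.png",im)
c=cloud(P,d);print("bench",np.median(c[200:260,300:340,2]))
m=c.reshape(-1,3)
p=m[(m[:,2]>34)&(m[:,2]<60)&(m[:,0]>480)&(m[:,0]<700)&(m[:,1]>70)&(m[:,1]<345)]
R=cv2.minAreaRect(p[:,:2].astype(np.float32));print("pan",R)
```

```text
1.95 [438.00870548 167.97620774 282.04491373] [-2.20682132e-03  9.91021394e-01  1.33681655e-01  9.70243160e-04] [ 0.97096983 -0.68126335 -0.35640321]
bench 0.03622465150695575
pan ((588.74462890625, 206.23741149902344), (142.8611297607422, 223.4662322998047), 14.67097282409668)
```

View pics/w2.png

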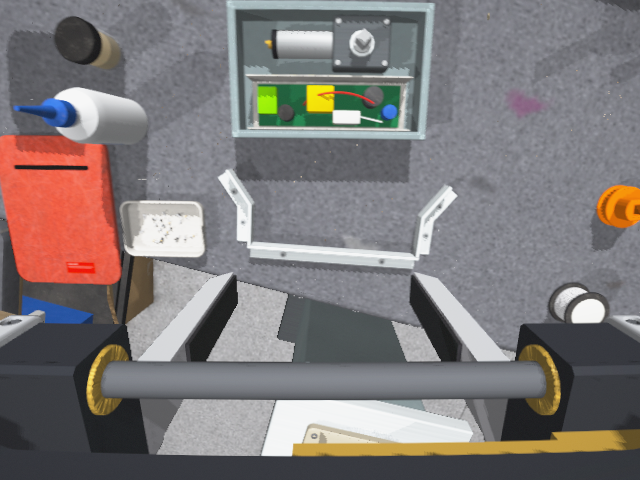

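The wrist view is clear: the pan is at (230–432, 5–138) with its shaft at (362,42), and the nest stop runs (250,252)–(415,260) with its cheeks at (243,215) and (425,230). Next is the nest pose.

Run:
```python
from h import *
z=np.load("w2.npz");P={k:z[k] for k in("K","k1","world_from_camera")};P["k1"]=float(P["k1"])
im,d=z["im"],z["d"];c=cloud(P,d)
def reg(u0,v0,u1,v1,a=20,b=25):
    s=c[v0:v1,u0:u1].reshape(-1,3);return s[(s[:,2]>a)&(s[:,2]<b)]
st=reg(245,236,418,272)
l=cv2.fitLine(st[:,:2].astype(np.float32),cv2.DIST_HUBER,0,.01,.01).ravel();print("stop",l,np.degrees(np.arctan2(l[1],l[0])),len(st))
yaw=np.arctan2(l[1],l[0]);yaw=(yaw%np.pi)-np.pi/2;print("nest yaw",np.degrees(yaw))
Rm=np.array([[np.cos(yaw),np.sin(yaw)],[-np.sin(yaw),np.cos(yaw)]])
n=reg(210,165,465,275);q=n[:,:2]@Rm.T
s=st[:,:2]@Rm.T;print("stop x' pct",np.percentile(s[:,0],[2,10,50,90,98]),"y'",s[:,1].min(),s[:,1].max())
x0=np.percentile(s[:,0],95)
for lo,hi in((12,25),(25,38),(38,52),(60,75),(75,90)):
    k=q[(q[:,0]>x0+lo)&(q[:,0]<x0+hi)];mid=s[:,1].mean();L=k[k[:,1]>mid];R=k[k[:,1]<mid]
    if len(L)and len(R):print(lo,"L",L[:,1].min(),L[:,1].max(),"R",R[:,1].min(),R[:,1].max(),"inner gap",L[:,1].min()-R[:,1].max(),(L[:,1].min()+R[:,1].max())/2)
for nm,o in(("x0",x0),):
    pass
```

```text
stop [ 1.9345708e-01 -9.8110873e-01  3.8515964e+02  1.4547589e+02] -78.84539 569
nest yaw 11.154607
stop x' pct [403.59025594 404.22795683 406.02755602 410.17590938 421.5238795 ] y' -43.731757939308025 177.3794776345014
12 L 173.91031379502613 177.88586444591434 R -43.92244457921077 -40.07004578514965 inner gap 213.9803595801758 66.92013400493823
25 L 174.02911327872224 177.99414295467892 R -43.912382247237794 -39.99489031245227 inner gap 214.0240035911745 67.01711148313498
38 L 173.93629383510634 183.02875723320795 R -50.47627704507516 -40.3215049205011 inner gap 214.25779875560744 66.80739445730262
60 L 186.1434925681276 200.06509932745806 R -67.5089521687978 -52.88698921492458 inner gap 239.0304817830522 66.62825167660151
75 L 196.91755772089587 205.8266421085926 R -72.09922605358389 -63.44571488946147 inner gap 260.36327261035734 66.7359214157172
```

Nest origin ≈ (451,157), yaw 11.15°. Pan at (588.7,206.2), yaw 14.67°, so in the nest frame it sits at +144.5 x, +21.5 y, +3.5°. I'll go behind the far lip with the fingers open, so they make two contacts.

Call:
{"name": "apply_moves", "arguments": {"motion": [{"tx": 43,"ty": 0,"tz": 20,"ax": 0,"ay": 0,"az": 0},{"tx": 43,"ty": 0,"tz": 20,"ax": 0,"ay": 0,"az": 0},{"tx": 43,"ty": 0,"tz": 25,"ax": 0,"ay": 0,"az": 0},{"tx": 43,"ty": 0,"tz": 25,"ax": 0,"ay": 0,"az": 0},{"tx": 43,"ty": 0,"tz": 25,"ax": 0,"ay": 0,"az": 0},{"tx": 41,"ty": 1,"tz": 25,"ax": 0,"ay": 0,"az": 0},{"tx": 0,"ty": 0,"tz": 30,"ax": 0,"ay": 0,"az": 0},{"tx": 0,"ty": 0,"tz": 10,"ax": 0,"ay": 0,"az": 0},{"tx": 0,"ty": 0,"tz": 0,"ax": 0,"ay": 0,"az": 0},{"tx": 0,"ty": 0,"tz": 0,"ax": 0,"ay": 0,"az": 0}]}}

```text
t: 3.0
eef_pos: [686.7, 223.6, 102.9]
orientation: [0.0, 0.992, 0.128, 0.001]
contact_force: [-0.3, -0.0, 0.5]
grip_width: 94.0
grip_force: 0.0
```

Call:
{"name": "apply_moves", "arguments": {"motion": [{"tx": 0,"ty": -7,"tz": 30,"ax": 0,"ay": 0,"az": 0},{"tx": 0,"ty": 0,"tz": 35,"ax": 0,"ay": 0,"az": 0},{"tx": 0,"ty": 0,"tz": 22,"ax": 0,"ay": 0,"az": 0},{"tx": 0,"ty": 0,"tz": 0,"ax": 0,"ay": 0,"az": 0},{"tx": 0,"ty": 0,"tz": 0,"ax": 0,"ay": 0,"az": 0}]}}

```text
t: 3.5
eef_pos: [685.8, 231.4, 16.7]
orientation: [-0.0, 0.992, 0.129, 0.001]
contact_force: [0.0, -0.0, 1.1]
grip_width: 94.0
grip_force: 0.0
```

Call:
{"name": "apply_moves", "arguments": {"motion": [{"tx": -7,"ty": 0,"tz": 0,"ax": 0,"ay": 0,"az": 0},{"tx": -5,"ty": 0,"tz": 0,"ax": 0,"ay": 0,"az": 0},{"tx": -5,"ty": 0,"tz": 0,"ax": 0,"ay": 0,"az": 0},{"tx": -3,"ty": 0,"tz": 0,"ax": 0,"ay": 0,"az": 0},{"tx": -3,"ty": 0,"tz": 0,"ax": 0,"ay": 0,"az": 0},{"tx": 0,"ty": 0,"tz": 0,"ax": 0,"ay": 0,"az": 0}]}}

```text
t: 4.1
eef_pos: [664.0, 225.8, 15.7]
orientation: [-0.0, 0.992, 0.129, 0.002]
contact_force: [3.2, 1.5, 2.5]
grip_width: 93.9
grip_force: 1.9
```

Call:
{"name": "apply_moves", "arguments": {"motion": [{"tx": -10,"ty": 2.0,"tz": 0,"ax": 0,"ay": 0,"az": 0.006},{"tx": -10,"ty": 2.0,"tz": 0,"ax": 0,"ay": 0,"az": 0.006},{"tx": -10,"ty": 2.1,"tz": 0,"ax": 0,"ay": 0,"az": 0.006},{"tx": -10,"ty": 2.2,"tz": 0,"ax": 0,"ay": 0,"az": 0.006},{"tx": -10,"ty": 2.2,"tz": 0,"ax": 0,"ay": 0,"az": 0.006},{"tx": -10,"ty": 2.3,"tz": 0,"ax": 0,"ay": 0,"az": 0.006},{"tx": -10,"ty": 2.4,"tz": 0,"ax": 0,"ay": 0,"az": 0.006},{"tx": -10,"ty": 2.4,"tz": 0,"ax": 0,"ay": 0,"az": 0.006},{"tx": -10,"ty": 2.5,"tz": 0,"ax": 0,"ay": 0,"az": 0.006},{"tx": 0,"ty": 0,"tz": 0,"ax": 0,"ay": 0,"az": 0.007}]}}

```text
t: 5.1
eef_pos: [578.9, 184.3, 14.8]
orientation: [0.0, 0.995, 0.098, -0.0]
contact_force: [2.0, -0.3, 0.9]
grip_width: 93.7
grip_force: 0.8
```

```bash
cat > pan.py <<'E'
from h import *
import sys
s=r.get_state();print(s["t"],s["eef_pos"].round(1),s["orientation"].round(4),s["contact_force"].round(1))
im,d,P=grab(sys.argv[1]);np.savez("l.npz",im=im,d=d,**{k:np.array(v) for k,v in P.items()});save(sys.argv[2],im)
c=cloud(P,d);m=c.reshape(-1,3);y=np.radians(11.15);C,S=np.cos(y),np.sin(y)
q=np.stack([m[:,0]*C+m[:,1]*S-473,-m[:,0]*S+m[:,1]*C-66.9,m[:,2]],1)
p=q[(q[:,2]>34)&(q[:,2]<45)&(q[:,0]>-100)&(q[:,0]<250)&(abs(q[:,1])<150)]
print(np.array([p.min(0),p.max(0)]).round(1))
R=cv2.minAreaRect(p[:,:2].astype(np.float32));print("pan in nest",R)
E
python3 pan.py top t2.png
```

```text
5.1 [578.9 184.3  14.8] [ 2.000e-04  9.952e-01  9.810e-02 -3.000e-04] [ 2.  -0.3  0.9]
[[ -20.  -110.4   34. ]
 [ 121.4  113.6   45. ]]
pan in nest ((49.859275817871094, 1.314849853515625), (141.42547607421875, 223.37734985351562), 0.5182961821556091)
```

Call:
{"name": "apply_moves", "arguments": {"motion": [{"tx": -5,"ty": 0.2,"tz": 0,"ax": 0,"ay": 0,"az": 0.001},{"tx": -5,"ty": 0.2,"tz": 0,"ax": 0,"ay": 0,"az": 0.001},{"tx": -5,"ty": 0.2,"tz": 0,"ax": 0,"ay": 0,"az": 0},{"tx": -5,"ty": 0.2,"tz": 0,"ax": 0,"ay": 0,"az": 0},{"tx": -5,"ty": 0.2,"tz": 0,"ax": 0,"ay": 0,"az": 0},{"tx": -5,"ty": 0.2,"tz": 0,"ax": 0,"ay": 0,"az": 0},{"tx": -5,"ty": 0,"tz": 0,"ax": 0,"ay": 0,"az": 0},{"tx": -5,"ty": 0,"tz": 0,"ax": 0,"ay": 0,"az": 0},{"tx": -4,"ty": 0,"tz": 0,"ax": 0,"ay": 0,"az": 0},{"tx": 0,"ty": 0,"tz": 0,"ax": 0,"ay": 0,"az": 0}]}}

```text
t: 6.15
eef_pos: [535.1, 174.8, 14.3]
orientation: [0.0, 0.995, 0.097, -0.001]
contact_force: [1.7, -0.1, 0.5]
grip_width: 93.9
grip_force: 0.5
```

Call:
{"name": "apply_moves", "arguments": {"motion": [{"tx": -2,"ty": 0,"tz": 0,"ax": 0,"ay": 0,"az": 0},{"tx": -2,"ty": 0,"tz": 0,"ax": 0,"ay": 0,"az": 0},{"tx": -1,"ty": 0,"tz": 0,"ax": 0,"ay": 0,"az": 0},{"tx": 0,"ty": 0,"tz": 0,"ax": 0,"ay": 0,"az": 0}]}}

```text
t: 6.55
eef_pos: [531.3, 174.1, 14.4]
orientation: [0.0, 0.995, 0.097, -0.0]
contact_force: [2.9, 0.5, -0.8]
grip_width: 94.0
grip_force: 1.1
```

Call:
{"name": "apply_moves", "arguments": {"motion": [{"tx": -1,"ty": 0,"tz": 0,"ax": 0,"ay": 0,"az": 0},{"tx": -1,"ty": 0,"tz": 0,"ax": 0,"ay": 0,"az": 0},{"tx": -1,"ty": 0,"tz": 0,"ax": 0,"ay": 0,"az": 0},{"tx": 0,"ty": 0,"tz": 0,"ax": 0,"ay": 0,"az": 0}]}}

```text
t: 6.95
eef_pos: [529.5, 173.6, 14.6]
orientation: [-0.0, 0.995, 0.097, 0.001]
contact_force: [4.9, 0.3, -3.7]
grip_width: 94.0
grip_force: 2.3
```

Call:
{"name": "apply_moves", "arguments": {"motion": [{"tx": -1,"ty": 0,"tz": 0,"ax": 0,"ay": 0,"az": 0},{"tx": -1,"ty": 0,"tz": 0,"ax": 0,"ay": 0,"az": 0},{"tx": 0,"ty": 0,"tz": 0,"ax": 0,"ay": 0,"az": 0}]}}

```text
t: 7.25
eef_pos: [529.5, 173.6, 15.1]
orientation: [-0.0, 0.995, 0.097, 0.003]
contact_force: [7.2, 0.7, -2.3]
grip_width: 93.9
grip_force: 3.5
```

The pan has stopped and the force is rising, so it is against the stop. I'll press a little more to square it up, then back off, rise and look.

Call:
{"name": "apply_moves", "arguments": {"motion": [{"tx": -2,"ty": 0,"tz": 0,"ax": 0,"ay": 0,"az": 0},{"tx": -2,"ty": 0,"tz": 0,"ax": 0,"ay": 0,"az": 0},{"tx": 0,"ty": 0,"tz": 0,"ax": 0,"ay": 0,"az": 0}]}}

```text
t: 7.55
eef_pos: [529.4, 173.6, 16.0]
orientation: [-0.001, 0.995, 0.097, 0.006]
contact_force: [11.7, 1.0, -1.0]
grip_width: 93.8
grip_force: 6.0
```

Call:
{"name": "apply_moves", "arguments": {"motion": [{"tx": 10,"ty": 0,"tz": 0,"ax": 0,"ay": 0,"az": 0},{"tx": 15,"ty": 0,"tz": 0,"ax": 0,"ay": 0,"az": 0},{"tx": 0,"ty": 0,"tz": -40,"ax": 0,"ay": 0,"az": 0},{"tx": -10,"ty": 0,"tz": -48,"ax": 0,"ay": 0,"az": 0},{"tx": -25,"ty": 0,"tz": -43,"ax": 0,"ay": 0,"az": 0},{"tx": -25,"ty": 0,"tz": -43,"ax": 0,"ay": 0,"az": 0},{"tx": -25,"ty": 0,"tz": -43,"ax": 0,"ay": 0,"az": 0},{"tx": -25,"ty": 0,"tz": 0,"ax": 0,"ay": 0,"az": 0},{"tx": 0,"ty": 0,"tz": 0,"ax": 0,"ay": 0,"az": 0},{"tx": 0,"ty": 0,"tz": 0,"ax": 0,"ay": 0,"az": 0}]}}

```text
t: 8.55
eef_pos: [438.4, 155.7, 231.2]
orientation: [0.0, 0.995, 0.098, -0.001]
contact_force: [0.2, 0.1, -0.4]
grip_width: 94.2
grip_force: 0.0
```

```bash
python3 pan.py wrist w3.png
```

```text
8.55 [438.4 155.7 231.2] [ 3.000e-04  9.952e-01  9.750e-02 -1.000e-03] [ 0.2  0.1 -0.4]
[[ -70.7 -109.5   34. ]
 [  69.7  112.9   44.7]]
pan in nest ((-0.4852447509765625, 1.6722183227539062), (140.3536834716797, 222.4392852783203), 0.020730219781398773)
```

View pics/w3.png

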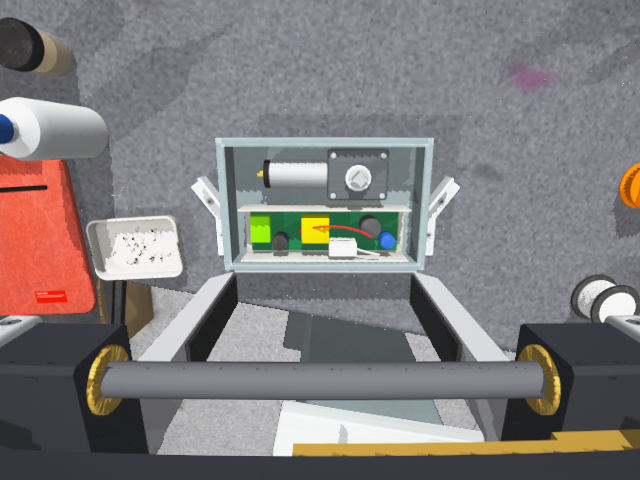

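The pan is home: centred at (-0.5, 1.7) in the nest frame, yaw 0.0°. The shaft is at pixel (358,179). I'll go lower for its angle and position.

Call:
{"name": "apply_moves", "arguments": {"motion": [{"tx": -6,"ty": 17,"tz": 40,"ax": 0,"ay": 0,"az": 0},{"tx": -6,"ty": 17,"tz": 40,"ax": 0,"ay": 0,"az": 0},{"tx": 0,"ty": 0,"tz": 40,"ax": 0,"ay": 0,"az": 0},{"tx": 0,"ty": 0,"tz": 26,"ax": 0,"ay": 0,"az": 0},{"tx": 0,"ty": 0,"tz": 0,"ax": 0,"ay": 0,"az": 0},{"tx": 0,"ty": 0,"tz": 0,"ax": 0,"ay": 0,"az": 0}]}}

```text
t: 9.2
eef_pos: [434.3, 120.3, 84.8]
orientation: [0.0, 0.995, 0.097, -0.001]
contact_force: [0.4, -0.3, 0.5]
grip_width: 94.3
grip_force: 0.0
```

```bash
python3 pan.py wrist w4.png
python3 - <<'E'
from h import *
z=np.load("l.npz");P={k:z[k] for k in("K","k1","world_from_camera")};P["k1"]=float(P["k1"])
im,d=z["im"],z["d"];c=cloud(P,d);m=c.reshape(-1,3);uv=np.indices((480,640)).reshape(2,-1).T[:,::-1]
near=np.hypot(m[:,0]-486.5,m[:,1]-130)<18
for a,b in((40,44.5),(45,61),(62,66),(66,70)):
    k=near&(m[:,2]>a)&(m[:,2]<b)
    if k.sum()>3:
        R=cv2.minAreaRect(m[k][:,:2].astype(np.float32));print(a,b,k.sum(),m[k].mean(0).round(1),R,uv[k].mean(0))
k=near&(m[:,2]>62);u,v=uv[k].mean(0).astype(int);print(u,v)
save("w4c.png",cv2.resize(im[v-30:v+30,u-35:u+35],(700,600),interpolation=cv2.INTER_CUBIC))
E
```

```text
9.2 [434.3 120.3  84.8] [ 2.000e-04  9.953e-01  9.720e-02 -1.100e-03] [ 0.4 -0.3  0.5]
[[ -72.2 -110.1   34. ]
 [  70.4  112.4   44.9]]
pan in nest ((-0.8977584838867188, 1.1801605224609375), (222.5353240966797, 142.51734924316406), 89.97486114501953)
40 44.5 365 [488.7 129.9  41.8] ((486.5752258300781, 129.30517578125), (19.935829162597656, 19.993289947509766), 11.180669784545898) [326.68767123 177.60821918]
45 61 77 [489.6 130.4  55.3] ((486.538330078125, 129.2212677001953), (12.165216445922852, 12.034351348876953), 57.48567581176758) [326.44155844 178.06493506]
62 66 199 [487.1 129.1  64. ] ((486.5228576660156, 129.3363800048828), (11.510740280151367, 11.24722671508789), 58.90067672729492) [327.97487437 184.2361809 ]
66 70 183 [486.6 129.4  66.9] ((486.5690002441406, 129.50892639160156), (8.177763938903809, 7.535111427307129), 55.987022399902344) [327.28415301 185.56830601]
327 184
```

View pics/w4c.png

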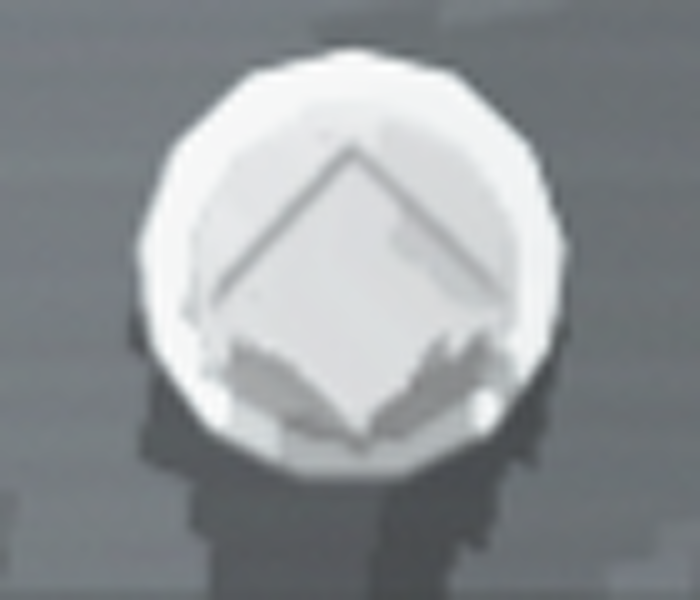

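The crop shows the square shaft tip as a diamond, rotated about 45° to the tool. The depth slices give its centre at (486.5,129.3), with sides at about 57.3° (mod 90) in the world. On to the pulley.

Call:
{"name": "apply_moves", "arguments": {"motion": [{"tx": 0,"ty": 0,"tz": -48,"ax": 0,"ay": 0,"az": 0},{"tx": -10,"ty": 40,"tz": -28,"ax": 0,"ay": 0,"az": 0},{"tx": -13,"ty": 48,"tz": 0,"ax": 0,"ay": 0,"az": 0},{"tx": -13,"ty": 48,"tz": 0,"ax": 0,"ay": 0,"az": 0},{"tx": -13,"ty": 48,"tz": 0,"ax": 0,"ay": 0,"az": 0},{"tx": -13,"ty": 48,"tz": 0,"ax": 0,"ay": 0,"az": 0},{"tx": -13,"ty": 48,"tz": 0,"ax": 0,"ay": 0,"az": 0},{"tx": -13,"ty": 48,"tz": 0,"ax": 0,"ay": 0,"az": 0},{"tx": -13,"ty": 48,"tz": 0,"ax": 0,"ay": 0,"az": 0},{"tx": -13,"ty": 48,"tz": 0,"ax": 0,"ay": 0,"az": 0}]}}

```text
t: 10.25
eef_pos: [405.0, -320.4, 163.6]
orientation: [0.001, 0.995, 0.097, 0.001]
contact_force: [-0.2, 0.4, -0.2]
grip_width: 94.1
grip_force: 0.0
```

Call:
{"name": "apply_moves", "arguments": {"motion": [{"tx": -13,"ty": 45,"tz": 0,"ax": 0,"ay": 0,"az": 0},{"tx": 0,"ty": 0,"tz": 0,"ax": 0,"ay": 0,"az": 0},{"tx": 0,"ty": 0,"tz": 0,"ax": 0,"ay": 0,"az": 0}]}}

```text
t: 10.55
eef_pos: [400.5, -365.6, 162.8]
orientation: [0.001, 0.995, 0.096, 0.001]
contact_force: [-0.7, 0.2, 0.3]
grip_width: 94.0
grip_force: 0.0
```

```bash
cat > pul.py <<'E'
from h import *
import sys
s=r.get_state();print(s["t"],s["eef_pos"].round(1),s["orientation"].round(4))
im,d,P=grab("wrist");c=cloud(P,d);m=c.reshape(-1,3);uv=np.indices((480,640)).reshape(2,-1).T[:,::-1]
near=(abs(m[:,0]-460)<60)&(abs(m[:,1]+367)<50)
for a,b in((14,22),(22,34),(35,42)):
    k=near&(m[:,2]>a)&(m[:,2]<b);k&=np.hypot(*(m[:,:2]-np.median(m[k][:,:2],0)).T)<35
    print(a,b,k.sum(),m[k].mean(0).round(1),cv2.minEnclosingCircle(m[k][:,:2].astype(np.float32)),cv2.minAreaRect(m[k][:,:2].astype(np.float32)))
u,v=uv[k].mean(0).astype(int);print(u,v)
v=max(v,45);save(sys.argv[1],cv2.resize(im[v-45:v+45,u-50:u+50],(660,594),interpolation=cv2.INTER_CUBIC))
E
python3 pul.py p1.png
```

```text
10.55 [ 400.5 -365.6  162.8] [7.000e-04 9.954e-01 9.590e-02 8.000e-04]
14 22 1723 [ 457.3 -366.6   17.7] ((456.60162353515625, -367.4149169921875), 27.132442474365234) ((456.62908935546875, -367.7843017578125), (52.3390007019043, 53.32453155517578), 10.952775001525879)
22 34 43 [ 456.8 -369.2   27.8] ((460.2294616699219, -364.63067626953125), 14.224421501159668) ((459.72607421875, -362.7764892578125), (24.49312973022461, 20.445526123046875), 89.7016830444336)
35 42 863 [ 456.9 -367.5   37.6] ((456.6475524902344, -367.4665222167969), 17.010562896728516) ((456.6527404785156, -367.51666259765625), (26.06273651123047, 33.56772994995117), 1.9731537103652954)
339 170
```

View pics/p1.png

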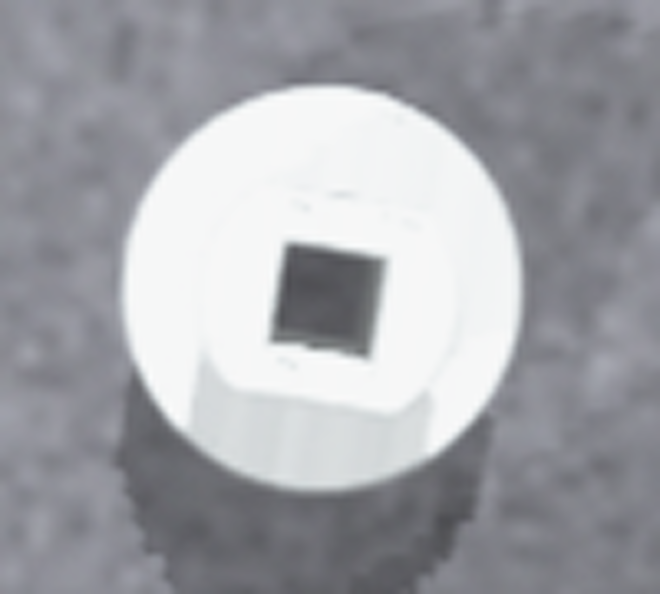

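The pulley has a square bore at crop (328,300) and hub flats above and below it. It is centred at (456.7,-367.5), with the flat normals along about 2° in the world. I'll turn the tool to yaw 92° and go above it.

Call:
{"name": "apply_moves", "arguments": {"motion": [{"tx": 27.5,"ty": 6.5,"tz": 0,"ax": 0,"ay": 0,"az": 0},{"tx": 27.5,"ty": 6.5,"tz": 0,"ax": 0,"ay": 0,"az": 0},{"tx": 0,"ty": 0,"tz": 0,"ax": 0,"ay": 0,"az": -0.14},{"tx": 0,"ty": 0,"tz": 0,"ax": 0,"ay": 0,"az": -0.14},{"tx": 0,"ty": 0,"tz": 0,"ax": 0,"ay": 0,"az": -0.14},{"tx": 0,"ty": 0,"tz": 0,"ax": 0,"ay": 0,"az": -0.14},{"tx": 0,"ty": 0,"tz": 0,"ax": 0,"ay": 0,"az": -0.14},{"tx": 0,"ty": 0,"tz": 0,"ax": 0,"ay": 0,"az": -0.14},{"tx": 0,"ty": 0,"tz": 0,"ax": 0,"ay": 0,"az": -0.14},{"tx": 0,"ty": 0,"tz": 0,"ax": 0,"ay": 0,"az": -0.14}]}}

```text
t: 11.6
eef_pos: [457.9, -364.1, 162.5]
orientation: [0.0, 0.789, 0.615, 0.0]
contact_force: [-0.2, -0.0, -0.6]
grip_width: 93.7
grip_force: 0.0
```

Call:
{"name": "apply_moves", "arguments": {"motion": [{"tx": 0,"ty": 0,"tz": 40,"ax": 0,"ay": 0,"az": -0.14},{"tx": 0,"ty": 0,"tz": 40,"ax": 0,"ay": 0,"az": -0.14},{"tx": 0,"ty": 0,"tz": 0,"ax": 0,"ay": 0,"az": 0},{"tx": 0,"ty": 0,"tz": 0,"ax": 0,"ay": 0,"az": 0}]}}

```text
t: 12.0
eef_pos: [457.7, -365.0, 82.3]
orientation: [-0.0, 0.699, 0.715, 0.0]
contact_force: [-0.1, 0.5, -0.2]
grip_width: 93.9
grip_force: 0.0
```

```bash
cat > st.py <<'E'
import sys,numpy as np
from rig import r
s=r.get_state();w,x,y,z=s["orientation"];yaw=2*np.arctan2(y,x)
T=np.array(eval(sys.argv[1]));D=T-s["eef_pos"];C,S=np.cos(yaw),np.sin(yaw)
print("t",round(s["t"],2),"pos",s["eef_pos"].round(1),"yaw",round(np.degrees(yaw),2),"quat",s["orientation"].round(4),"q",s["joints"].round(2))
print("tx %.1f ty %.1f tz %.1f az %.4f"%(D[0]*C+D[1]*S,D[0]*S-D[1]*C,-D[2],yaw-np.radians(float(sys.argv[2]))),s["contact_force"].round(1),s["moment"].round(2))
E
python3 st.py "[456.65,-367.5,20]" 91.97
```

```text
t 12.0 pos [ 457.7 -365.    82.3] yaw 91.33 quat [-3.000e-04  6.989e-01  7.152e-01  3.000e-04] q [ 0.9   0.73 -0.44  1.8   0.45  0.71  0.24]
tx -2.5 ty -1.1 tz 62.3 az -0.0112 [-0.1  0.5 -0.2] [-0.02 -0.09  0.  ]
```

Call:
{"name": "apply_moves", "arguments": {"motion": [{"tx": -2.5,"ty": -1,"tz": 30,"ax": 0,"ay": 0,"az": -0.011},{"tx": 0,"ty": 0,"tz": 20,"ax": 0,"ay": 0,"az": 0},{"tx": 0,"ty": 0,"tz": 11.5,"ax": 0,"ay": 0,"az": 0},{"tx": 0,"ty": 0,"tz": 0,"ax": 0,"ay": 0,"az": 0},{"tx": 0,"ty": 0,"tz": 0,"ax": 0,"ay": 0,"az": 0}]}}

```text
t: 12.5
eef_pos: [457.3, -369.3, 21.6]
orientation: [0.001, 0.695, 0.719, 0.0]
contact_force: [-0.4, -0.5, -0.1]
grip_width: 94.0
grip_force: 0.0
```

Call:
{"name": "apply_moves", "arguments": {"hand": 1, "motion": [{"tx": 0,"ty": 0,"tz": 0,"ax": 0,"ay": 0,"az": 0},{"tx": 0,"ty": 0,"tz": 0,"ax": 0,"ay": 0,"az": 0},{"tx": 0,"ty": 0,"tz": 0,"ax": 0,"ay": 0,"az": 0},{"tx": 0,"ty": 0,"tz": 0,"ax": 0,"ay": 0,"az": 0},{"tx": 0,"ty": 0,"tz": 0,"ax": 0,"ay": 0,"az": 0},{"tx": 0,"ty": 0,"tz": 0,"ax": 0,"ay": 0,"az": 0},{"tx": 0,"ty": 0,"tz": 0,"ax": 0,"ay": 0,"az": 0}]}}

```text
t: 13.2
eef_pos: [456.0, -369.1, 20.0]
orientation: [-0.0, 0.695, 0.719, 0.0]
contact_force: [0.7, 0.4, 0.3]
grip_width: 41.2
grip_force: 0.0
```

```bash
python3 st.py "[456.65,-367.5,20]" 91.97
```

```text
t 13.2 pos [ 456.  -369.1   20. ] yaw 92.0 quat [-0.      0.6947  0.7193  0.    ] q [ 0.87  0.82 -0.38  1.83  0.51  0.59  0.21]
tx 1.5 ty 0.7 tz -0.0 az 0.0005 [0.7 0.4 0.3] [-0.06 -0.08  0.03]
```

Call:
{"name": "apply_moves", "arguments": {"motion": [{"tx": 1.5,"ty": 0,"tz": 0,"ax": 0,"ay": 0,"az": 0},{"tx": 0,"ty": 0,"tz": 0,"ax": 0,"ay": 0,"az": 0},{"tx": 0,"ty": 0,"tz": 0,"ax": 0,"ay": 0,"az": 0},{"tx": 0,"ty": 0,"tz": 0,"ax": 0,"ay": 0,"az": 0},{"tx": 0,"ty": 0,"tz": 0,"ax": 0,"ay": 0,"az": 0}]}}

```text
t: 13.7
eef_pos: [455.9, -367.5, 19.9]
orientation: [-0.0, 0.695, 0.719, 0.0]
contact_force: [-0.2, 0.7, 0.4]
grip_width: 25.7
grip_force: 30.0
```

```bash
python3 st.py "[456.65,-367.5,20]" 91.97
```

```text
t 13.7 pos [ 455.9 -367.5   19.9] yaw 92.0 quat [-1.000e-04  6.946e-01  7.194e-01  0.000e+00] q [ 0.87  0.82 -0.38  1.83  0.51  0.59  0.2 ]
tx -0.0 ty 0.7 tz -0.1 az 0.0006 [-0.2  0.7  0.4] [ 0.02 -0.09 -0.02]
```

The pulley is gripped across its flats (25.7 mm wide, 30 N), with the TCP on its axis. I'll lift, carry it to the shaft, then turn.

Call:
{"name": "apply_moves", "arguments": {"motion": [{"tx": 0,"ty": 0,"tz": -30,"ax": 0,"ay": 0,"az": 0},{"tx": 0,"ty": 0,"tz": -40,"ax": 0,"ay": 0,"az": 0},{"tx": 20,"ty": 0,"tz": -40,"ax": 0,"ay": 0,"az": 0},{"tx": 45,"ty": 4,"tz": -10,"ax": 0,"ay": 0,"az": 0},{"tx": 48,"ty": 5,"tz": 0,"ax": 0,"ay": 0,"az": 0},{"tx": 48,"ty": 5,"tz": 0,"ax": 0,"ay": 0,"az": 0},{"tx": 48,"ty": 5,"tz": 0,"ax": 0,"ay": 0,"az": 0},{"tx": 48,"ty": 5,"tz": 0,"ax": 0,"ay": 0,"az": 0},{"tx": 48,"ty": 5,"tz": 0,"ax": 0,"ay": 0,"az": 0},{"tx": 48,"ty": 5,"tz": 0,"ax": 0,"ay": 0,"az": 0}]}}

```text
t: 14.7
eef_pos: [477.5, -11.9, 140.2]
orientation: [0.0, 0.695, 0.719, 0.0]
contact_force: [2.3, -0.5, -0.3]
grip_width: 25.5
grip_force: 30.0
```

Call:
{"name": "apply_moves", "arguments": {"motion": [{"tx": 48,"ty": 5,"tz": 0,"ax": 0,"ay": 0,"az": 0},{"tx": 48,"ty": 5,"tz": 0,"ax": 0,"ay": 0,"az": 0},{"tx": 40,"ty": 4,"tz": 0,"ax": 0,"ay": 0,"az": 0},{"tx": 0,"ty": 0,"tz": 0,"ax": 0,"ay": 0,"az": 0.121},{"tx": 0,"ty": 0,"tz": 0,"ax": 0,"ay": 0,"az": 0.121},{"tx": 0,"ty": 0,"tz": 0,"ax": 0,"ay": 0,"az": 0.121},{"tx": 0,"ty": 0,"tz": 0,"ax": 0,"ay": 0,"az": 0.121},{"tx": 0,"ty": 0,"tz": 0,"ax": 0,"ay": 0,"az": 0.121},{"tx": 0,"ty": 0,"tz": 0,"ax": 0,"ay": 0,"az": 0},{"tx": 0,"ty": 0,"tz": 0,"ax": 0,"ay": 0,"az": 0}]}}

```text
t: 15.7
eef_pos: [486.7, 122.9, 140.0]
orientation: [0.0, 0.877, 0.481, -0.0]
contact_force: [-0.3, 0.5, -0.2]
grip_width: 25.7
grip_force: 30.0
```

```bash
python3 st.py "[486.5,129.3,100]" 57.3
```

```text
t 15.7 pos [486.7 122.9 140. ] yaw 57.52 quat [ 1.000e-04  8.766e-01  4.811e-01 -0.000e+00] q [-0.11  0.52 -0.28  1.99  0.23  0.66 -1.1 ]
tx 5.3 ty -3.6 tz 40.0 az 0.0038 [-0.3  0.5 -0.2] [-0.   -0.06  0.02]
```

Call:
{"name": "apply_moves", "arguments": {"motion": [{"tx": 5.5,"ty": -3.5,"tz": 20,"ax": 0,"ay": 0,"az": 0.004},{"tx": 0,"ty": 0,"tz": 20,"ax": 0,"ay": 0,"az": 0},{"tx": 0,"ty": 0,"tz": 6,"ax": 0,"ay": 0,"az": 0},{"tx": 0,"ty": 0,"tz": 0,"ax": 0,"ay": 0,"az": 0},{"tx": 0,"ty": 0,"tz": 0,"ax": 0,"ay": 0,"az": 0}]}}

```text
t: 16.2
eef_pos: [487.2, 129.4, 94.5]
orientation: [0.0, 0.878, 0.478, 0.0]
contact_force: [0.7, 0.2, 0.4]
grip_width: 25.9
grip_force: 30.0
```

```bash
python3 st.py "[486.5,129.3,62]" 57.3
```

```text
t 16.2 pos [487.2 129.4  94.5] yaw 57.14 quat [0.000e+00 8.782e-01 4.782e-01 4.000e-04] q [-0.15  0.6  -0.24  2.02  0.26  0.55 -1.15]
tx -0.5 ty -0.6 tz 32.5 az -0.0028 [0.7 0.2 0.4] [-0.01  0.02  0.  ]
```

Aligned to within a millimetre; lowering.

Call:
{"name": "apply_moves", "arguments": {"motion": [{"tx": -0.5,"ty": -0.5,"tz": 4,"ax": 0,"ay": 0,"az": 0},{"tx": 0,"ty": 0,"tz": 4,"ax": 0,"ay": 0,"az": 0},{"tx": 0,"ty": 0,"tz": 3,"ax": 0,"ay": 0,"az": 0},{"tx": 0,"ty": 0,"tz": 3,"ax": 0,"ay": 0,"az": 0},{"tx": 0,"ty": 0,"tz": 2,"ax": 0,"ay": 0,"az": 0},{"tx": 0,"ty": 0,"tz": 0,"ax": 0,"ay": 0,"az": 0}]}}

```text
t: 16.8
eef_pos: [486.7, 129.3, 77.8]
orientation: [0.0, 0.878, 0.478, 0.0]
contact_force: [2.5, 0.3, -1.0]
grip_width: 25.7
grip_force: 30.0
```

```bash
python3 st.py "[486.5,129.3,62]" 57.3
```

```text
t 16.8 pos [486.7 129.3  77.8] yaw 57.12 quat [1.000e-04 8.783e-01 4.781e-01 4.000e-04] q [-0.16  0.63 -0.23  2.03  0.28  0.51 -1.16]
tx -0.1 ty -0.1 tz 15.8 az -0.0032 [ 2.5  0.3 -1. ] [-0.03 -0.43 -0.01]
```

Call:
{"name": "apply_moves", "arguments": {"motion": [{"tx": 0.2,"ty": 0.3,"tz": 3,"ax": 0,"ay": 0,"az": 0},{"tx": 0,"ty": 0,"tz": 4,"ax": 0,"ay": 0,"az": 0},{"tx": 0,"ty": 0,"tz": 4,"ax": 0,"ay": 0,"az": 0},{"tx": 0,"ty": 0,"tz": 2,"ax": 0,"ay": 0,"az": 0},{"tx": 0,"ty": 0,"tz": 1,"ax": 0,"ay": 0,"az": 0},{"tx": 0,"ty": 0,"tz": 0,"ax": 0,"ay": 0,"az": 0}]}}

```text
t: 17.4
eef_pos: [486.8, 129.3, 63.8]
orientation: [0.0, 0.878, 0.478, 0.0]
contact_force: [2.0, -0.8, -2.0]
grip_width: 25.8
grip_force: 30.0
```

```bash
python3 st.py "[486.5,129.3,62]" 57.3
```

```text
t 17.4 pos [486.8 129.3  63.8] yaw 57.11 quat [0.000e+00 8.783e-01 4.780e-01 2.000e-04] q [-0.17  0.65 -0.22  2.04  0.29  0.48 -1.17]
tx -0.1 ty -0.2 tz 1.8 az -0.0032 [ 2.  -0.8 -2. ] [ 0.04 -0.61  0.06]
```

Call:
{"name": "apply_moves", "arguments": {"motion": [{"tx": 0.1,"ty": 0.3,"tz": 1,"ax": 0,"ay": 0,"az": 0},{"tx": 0,"ty": 0,"tz": 1,"ax": 0,"ay": 0,"az": 0},{"tx": 0,"ty": 0,"tz": 0.5,"ax": 0,"ay": 0,"az": 0},{"tx": 0,"ty": 0,"tz": 0,"ax": 0,"ay": 0,"az": 0}]}}

```text
t: 17.8
eef_pos: [486.8, 129.3, 61.9]
orientation: [0.0, 0.878, 0.478, 0.0]
contact_force: [-0.4, 0.8, 3.9]
grip_width: 25.7
grip_force: 30.0
```

Seated: TCP is at the predicted 62 mm and the force is upward. Release and rise.

Call:
{"name": "apply_moves", "arguments": {"hand": -1, "motion": [{"tx": 0,"ty": 0,"tz": 0,"ax": 0,"ay": 0,"az": 0},{"tx": 0,"ty": 0,"tz": 0,"ax": 0,"ay": 0,"az": 0},{"tx": 0,"ty": 0,"tz": 0,"ax": 0,"ay": 0,"az": 0},{"tx": 0,"ty": 0,"tz": 0,"ax": 0,"ay": 0,"az": 0},{"tx": 0,"ty": 0,"tz": 0,"ax": 0,"ay": 0,"az": 0},{"tx": 0,"ty": 0,"tz": 0,"ax": 0,"ay": 0,"az": 0},{"tx": 0,"ty": 0,"tz": 0,"ax": 0,"ay": 0,"az": 0},{"tx": 0,"ty": 0,"tz": 0,"ax": 0,"ay": 0,"az": 0}]}}

```text
t: 18.6
eef_pos: [486.8, 129.1, 61.5]
orientation: [0.0, 0.878, 0.478, 0.0]
contact_force: [0.8, -0.1, -0.2]
grip_width: 86.2
grip_force: 0.0
```

Call:
{"name": "apply_moves", "arguments": {"motion": [{"tx": 0,"ty": 0,"tz": -20,"ax": 0,"ay": 0,"az": 0},{"tx": 0,"ty": 0,"tz": -40,"ax": 0,"ay": 0,"az": 0},{"tx": 0,"ty": 0,"tz": -45,"ax": 0,"ay": 0,"az": 0},{"tx": -35,"ty": 20,"tz": -25,"ax": 0,"ay": 0,"az": 0},{"tx": -35,"ty": 20,"tz": -20,"ax": 0,"ay": 0,"az": 0},{"tx": 0,"ty": 0,"tz": 0,"ax": 0,"ay": 0,"az": 0},{"tx": 0,"ty": 0,"tz": 0,"ax": 0,"ay": 0,"az": 0}]}}

```text
t: 19.3
eef_pos: [482.6, 47.7, 212.0]
orientation: [0.0, 0.879, 0.477, 0.001]
contact_force: [0.3, 0.6, 0.3]
grip_width: 94.3
grip_force: 0.0
```

```bash
python3 pan.py wrist w5.png
python3 - <<'E'
from h import *
z=np.load("l.npz");P={k:z[k] for k in("K","k1","world_from_camera")};P["k1"]=float(P["k1"])
m=cloud(P,z["d"]).reshape(-1,3);n=np.hypot(m[:,0]-486.5,m[:,1]-129.3)<32
for a,b in((55,64),(74,86)):
    k=n&(m[:,2]>a)&(m[:,2]<b);print(k.sum(),np.median(m[k],0).round(1),cv2.minEnclosingCircle(m[k][:,:2].astype(np.float32)))
print(m[n][:,2].max())
E
```

```text
19.3 [482.6  47.7 212. ] [3.000e-04 8.790e-01 4.768e-01 6.000e-04] [0.3 0.6 0.3]
[[ -72.  -110.    34. ]
 [  70.7  112.7   44.9]]
pan in nest ((-0.668701171875, 1.2998886108398438), (142.6162567138672, 222.7518310546875), 0.04664655029773712)
1753 [488.4 129.   59.9] ((485.5350341796875, 129.52134704589844), 27.169931411743164)
865 [485.7 129.7  79.8] ((485.47113037109375, 129.1988525390625), 16.771562576293945)
81.98406614974522
```

View pics/w5.png

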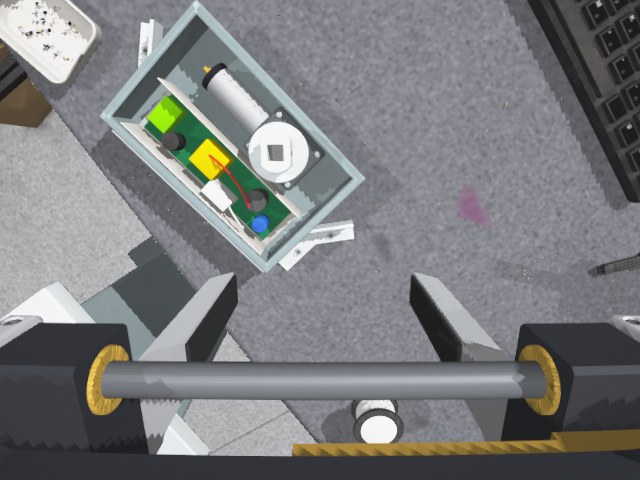

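The view shows the pulley on the shaft at (278,153). Its flange top is at 60 mm and its hub top at 80 mm, which matches fully seated on the 42 mm shoulder. The pan has not moved from home, so I'm handing in.

```bash
python3 -c "
from rig import r
print(r.sign_off())"
```

```text
the job is handed in; nothing more can be done
None
```

The pan is home in the nest and the pulley is released, seated on the shaft shoulder; I kept clear of the tape roll, solder reel, bottle and jar (not re-measured afterwards), and the job was handed in at about 19 s.

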